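Index the plug-gauge turret and draw the thick gauge

ROBOT

A 6-joint arm with a two-finger parallel gripper is mounted at the origin on a cart in front of the work surface, level with it; the furniture and walls round the work are solid. World frame = base frame: x ahead of the robot, y to its left, z up, the work surface at z = 0. Lengths are in mm, angles in rad, forces in N, time in s.
With the tool pointing down it reaches from about 350 to 775 mm from the base axis. Payload 7.3 kg.
Tool frame: the origin (TCP) lies on the front face of the gripper's body, between the roots of the fingers; the fingertips stand 66 mm ahead of it and the grasp point (between the pads) lies 47 mm ahead of it (bot.tip_extent is the distance from the TCP to the fingertips, in mm); z points along the fingers, y is the line along which they close (so a half turn about z gives the same grasp; the last joint's range is limited). The gripper opens to 92 mm and grips with 3 to 60 N. Pads are 19 mm wide; open, the fingers measure 130 mm over their backs; the gripper's body (75 mm by 190 mm) begins 47 mm behind the grasp point.
Start: joints at [-0.146, 0.342, 1.524, -0, 1.275, -0.146], TCP at [525.013, 0.02, 292.241] pointing down, gripper open.
Joint ranges: [-2.53, 2.53], [-0.77, 2.02], [0.04, 2.7], [-1, 4.14], [0.28, 2.66], [-3.11, 3.11]. Speed limits (rad/s): [2.57, 2.57, 3.14, 3.14, 3.14, 3.14].

INTERFACE

Orientations are given as [roll, pitch, yaw] about the fixed x, y, z axes, in that order (R = Rz(yaw) Ry(pitch) Rx(roll)).
In Python, from plant import readout, viewer, order, bot gives the robot as it stands.
- The arm moves only by the shell command python3 -m creep 'ROWS'. ROWS is text: rows parted by semicolons, each of 7 numbers parted by spaces: the shift along the world's x, y, z in m, then the turn, a rotation vector about the world's x, y, z in rad, then the opening in per cent of the stroke, from 0 (shut) to 100 (fully open). A call has 1 to 8 rows; each row shifts and turns the commanded pose from where the row before left it; what a row does not reach is not made up. A row lasts 1/12 s, in which the tool goes at most 41.7 mm and 7.16 degrees, less where a joint would pass 70% of its speed; a pose out of reach is approached as far as the arm can. A call is refused whole if a number of a shift passes 0.0417 or a number of a turn 0.125, either way. A call with a gripper value outside its range is refused whole. The fingers move at their own pace and stop on an object; the grip force is fixed at half the most. Time passes only in rows, so rows that do not move let the fingers close. It gives the time, the measured TCP pose, the force, the opening and the grip force at its end, in the units of the state.
- readout.get_obs(): the state, without advancing time (a new reading comes with each control period).
- viewer.capture(name): name is "scene" or "side" or "wrist"; returns the picture (480x640x3 uint8, red, green, blue); there is no depth.
- viewer.camera_info(name): a dict with "fx", "fy", "cx", "cy" (pixels), "origin" and "rotation" of the camera in the world. Camera axes: x right, y up, looking along -z (the intrinsics and any distortion apply to the point x, -y, -z); pixel columns grow to the right and rows downward; lengths in mm; the calibration is good to about 2 mm. A picture is of the moment at which its call begins: read the wrist's pose just before it. camera_info takes no time and is no camera call; for the wrist camera it gives the pose at the moment of the call.
- order.close_job(): hands the job in; it is judged then, once.
The state is a dict: "time": time; "joint_positions": joint angles; "dq": joint speeds; "tau": joint torques, N m; "tool_pos": TCP position; "tcp_rot": TCP orientation; "contact_force": force on the tool from outside, world axes, zero at the start; "moment": the same for the moment, N m; "grip_width": finger opening in mm; "finger_force": force on a finger pad.
Only numpy, scipy, OpenCV 4.12 (cv2) and the standard library are available. Lean on these libraries where they do the work, as an engineer would, in place of code of your own. Each camera call takes 0.05 s, during which the arm holds its last target. There are 200 camera calls.

TASK

Turn the sloping gauge turret one place by its black bar knob, to whichever side brings the thicker of its two plug gauges into the open place at the top, and let go of the knob. Draw that gauge out of its cup and turn it upright in the air, the end that was in the cup pointing straight down and at least 20 cm above the table. Finish while still holding it there, motionless and clear of everything, with the thin gauge left in its cup and the other things undisturbed.

Things in the scene. Friction and masses are not known exactly. Their poses are not given: they have to be found in the camera images.
- gauge_stand: Fixed grey stand with the sloping turret, foot 170 x 200 mm. Origin: table level under the turret face centre, which is at (0, 0, 100 mm); z up, -x front (roughly toward the robot). The turret axis n leans 35 degrees to the front: n = (-sin35, 0, cos35); up the slope is u = (cos35, 0, sin35), both in this frame. Only the place at the top of the slope is open from above.
- cover (a point): Middle of the upper edge of the fixed clear plate over the side and lower places; axes as the stand's. The plate is 4 mm thick, square to n, its outer face 106 mm from the turret face, from 40 mm up to 95 mm down the slope of the axis, 232 mm wide, on four 8 mm posts at y = +-107 mm (screw heads 4 mm high).
- turret (a joint): Turn of the turret about n, rad; 0 at the start, positive is counter-clockwise seen from the front. Five places, 1.257 rad (72 degrees) apart; a detent (at most about 0.12 N m) pulls it into each place and holds it there; stops at +-1.6 rad.
- turret_centre (a point): Centre of the turret face, turning with it: at joint 0 x is u, z always n. Disc 198 mm across; five cups on it, centres 80 mm from the axis, parallel to n, 31 mm outside, bore 24 mm, rim 42 mm and inner floor 4 mm above the face. At the start the top cup and the two lowest are empty; the cups 72 degrees left and right of the top hold a gauge each.
- knob_grip (a point): Middle of the black bar knob on the turret axis, 134 mm from the face. The bar is 44 mm long (this point's x), 12 mm thick (y) and 34 mm high along n (z), from 116 to 150 mm out from the face, above the clear plate. Pinch it across its thickness, fingers along -n, and turn about n.
- pickup (a point): Fixed point on the stand: within a few mm of where the middle of the thick gauge is when it sits in the cup at the open top place (78 mm up the slope and 50 mm along n from the turret face centre). The gauge rests loosely in its cup and leans up to about 4 degrees more than n. Axes as the stand's.
- thick_gauge: Thicker plug gauge, steel, 92 mm long, about 90 g. Its y axis is its long axis, pointing out of the cup along n: -46 to -24 mm long plug, 20 mm diameter, in the cup; -22 to 32 mm grip, 15.6 mm diameter; 34 to 46 mm short plug, 20 mm diameter. Origin half way along, on its surface (10 mm from the axis, toward -z). Loose in the cup (4 mm play); starts left or right of the top.
- thick_gauge_mid (a point): Middle of the thick gauge, on its axis.
- thick_gauge_foot (a point): Centre of the thick gauge's end face that is in the cup (the long plug), 46 mm from its middle.
- thin_gauge_mid (a point): Middle (on the axis) of the thin plug gauge, same shape, 92 mm long, plugs 14 mm and grip 12.6 mm in diameter, in the cup on the other side; it stays in its cup.
- thin_gauge: The thin plug gauge; axes as for the thick one, origin on its surface half way along (7 mm from its axis).
- ring_gauge: Steel setting ring, 50 mm diameter, 16 mm high, origin under its centre; leave alone.
- spur_gear: Steel gear, 49 mm diameter, 18 mm high, origin under its centre; leave alone.
- v_block: Steel V block, 40 x 42 x 34 mm, origin under its centre; leave alone.
- loupe: Black loupe, 33 mm diameter, 32 mm high, origin under its centre; leave alone.

How it is judged (in metres and radians):
On the way, in this order (a step that is already met when the one before it is completed fails the run):
1. the turret rests in its next place, knob released, with the thick gauge at the open top place (distance between thick_gauge_mid and pickup below 0.015 m and (value of joint turret between 1.1366 and 1.3766 rad or value of joint turret between -1.3766 and -1.1366 rad) and velocity of joint turret between -0.1 and 0.1 rad/s and contact force between the fingers and gauge_stand below 0.2 N), for 0.2 s.
2. the thick gauge is held by the fingers and drawn clear of its cup (contact force between the fingers and thick_gauge above 1 N and distance between thick_gauge_mid and pickup above 0.042 m and contact force between thick_gauge and gauge_stand below 0.1 N), for 0.1 s.
At the end, for the whole second after the job is handed in: Only the fingers hold the thick gauge, still, within 0.17 rad of upright, cup end down and at least 195 mm above the table, clear of the stand; the turret is one place (1.257 rad, within 0.12) from its start; the thin gauge sits in its cup (angle between thick_gauge's own y axis and vertical below 0.17 rad and height (world z) of thick_gauge_foot above 0.195 m and contact force between the fingers and thick_gauge above 1 N and contact force between thick_gauge and gauge_stand below 0.1 N and linear speed of thick_gauge below 0.02 m/s and angular speed of thick_gauge below 0.2 rad/s and (value of joint turret between 1.1366 and 1.3766 rad or value of joint turret between -1.3766 and -1.1366 rad) and z of thin_gauge_mid in the frame of turret_centre below 0.06 m); the arm keeps its last pose, push and grip.
It fails at once if the thin gauge is lifted more than about 2 cm in its cup (z of thin_gauge_mid in the frame of turret_centre above 0.07 m).
It fails at once if the thick gauge is dropped onto the table (height (world z) of thick_gauge_mid below 0.04 m).
It fails at once if a bystander on the table is moved by more than 2 cm (distance of any of ring_gauge, spur_gear, v_block, loupe from where it was at the start of the episode above 0.02 m).
It also fails if it takes over 51 s, if anything falls off the work surface, if the arm or the gripper's body presses on something with over 40 N, if the wrist force passes 120 N, or if a joint passes its speed limit or range.

## Working session

There is one attempt and no reset: what is moved stays moved. The work goes in short steps, Python scripts to look and compute and a shell command to move; the robot and the scene stay as the last step left them, time stands still between calls to the robot, and variables do not carry over. Pictures are saved under pics/ and viewed, at most 10 in all, crops included, and the job is handed in when it is done.

```bash
mkdir -p pics; python3 - <<'E'
from plant import readout, viewer, bot
import cv2,numpy as np
o=readout.get_obs();print({k:np.round(v,3) for k,v in o.items()})
for n in("scene","side","wrist"):
    i=viewer.camera_info(n);print(n,i)
    cv2.imwrite(f"pics/{n}0.png",viewer.capture(n)[:,:,::-1])
E
```

```text
{'time': np.float64(0.0), 'joint_positions': array([-0.146,  0.343,  1.525, -0.   ,  1.275, -0.146]), 'dq': array([ 0.002, -0.   , -0.002,  0.   ,  0.001, -0.   ]), 'tau': array([ 1.0000e-03, -4.3125e+01, -2.4422e+01,  7.2000e-02,  5.6000e-02,
       -0.0000e+00]), 'tool_pos': array([5.24687e+02, 7.40000e-02, 2.91543e+02]), 'tcp_rot': array([-3.14 , -0.   ,  1.571]), 'contact_force': array([0.566, 0.783, 0.571]), 'moment': array([ 0.049, -0.004,  0.06 ]), 'finger_force': np.float64(0.0), 'grip_width': np.float64(91.795)}
scene {'fx': 584.642366984363, 'fy': 584.642366984363, 'cx': 312.4066482687991, 'cy': 241.23482454414665, 'origin': array([-328.39036269, -427.94860555, 1018.35710487]), 'rotation': array([ 0.83130547, -0.01968889, -1.07854825])}
side {'fx': 556.5667817951044, 'fy': 556.5667817951044, 'cx': 325.466146316033, 'cy': 241.19712697823752, 'origin': array([ 259.46161378, 1074.42720869,  788.78191531]), 'rotation': array([ 1.04127848, -0.01160813, -2.88599008])}
wrist {'fx': 372.16053159354163, 'fy': 372.16053159354163, 'cx': 321.1170859715291, 'cy': 236.29225584943663, 'origin': array([524.01372283,  81.94701952, 383.72069013]), 'rotation': array([-3.06552671e-01,  1.79643719e-03, -3.04363680e-04])}
```

View pics/scene0.png

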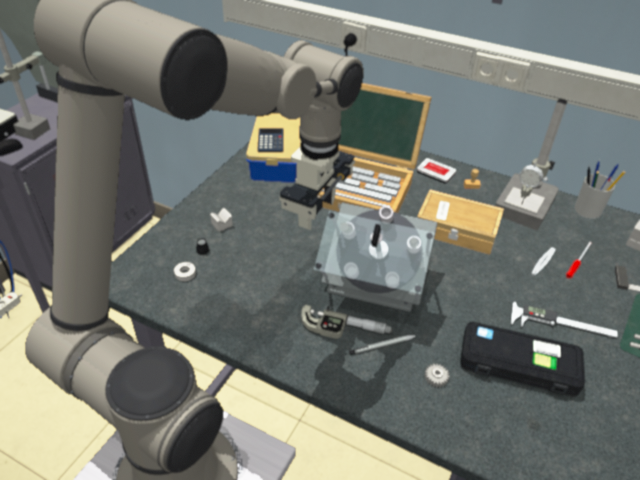

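View pics/side0.png

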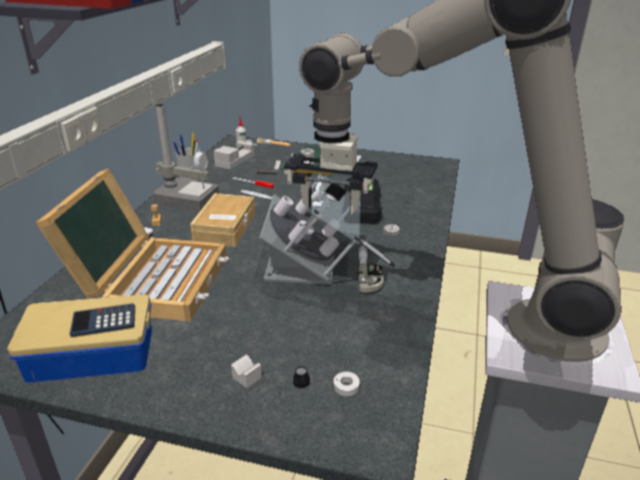

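View pics/wrist0.png

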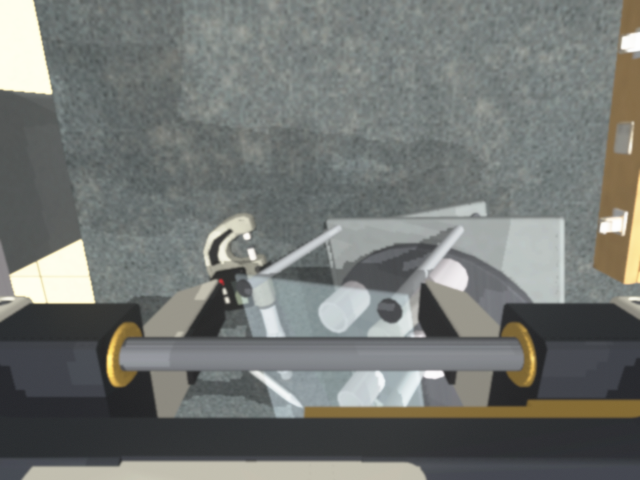

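The stand is centred around pixel (376,240) in scene and (390,310) in wrist, where the fingers hide part of it. I'll move the wrist camera over it.

```bash
python3 -m creep '0 -0.02 0.015 0 0 0 100;0 -0.02 0.015 0 0 0 100;0 -0.02 0.015 0 0 0 100;0 -0.02 0.015 0 0 0 100;0 -0.02 0.015 0 0 0 100;0 -0.02 0.015 0 0 0 100;0 -0.02 0 0 0 0 100;0 0 0 0 0 0 100'
cat > h.py <<'E'
import numpy as np,cv2
from scipy.spatial.transform import Rotation as R
from plant import readout, viewer, bot
def ray(i,p):
    d=np.array([(p[0]-i['cx'])/i['fx'],-(p[1]-i['cy'])/i['fy'],-1.])
    return i['origin'],R.from_euler('xyz',i['rotation']).apply(d)
def proj(i,P):
    q=R.from_euler('xyz',i['rotation']).inv().apply(np.atleast_2d(P)-i['origin'])
    return np.c_[i['cx']-i['fx']*q[:,0]/q[:,2],i['cy']+i['fy']*q[:,1]/q[:,2]]
def tri(obs):
    A=np.zeros((3,3));b=np.zeros(3)
    for i,p in obs:
        o,d=ray(i,p);d=d/np.linalg.norm(d);M=np.eye(3)-np.outer(d,d);A+=M;b+=M@o
    return np.linalg.solve(A,b)
E
python3 - <<'E'
from h import *
import pickle
S={}
for n in("wrist","scene","side"):
    i=viewer.camera_info(n);im=viewer.capture(n);S[n]=(i,im)
pickle.dump(S,open('v1.pkl','wb'));print(S['wrist'][0])
cv2.imwrite("pics/w1.png",cv2.cvtColor(S['wrist'][1],cv2.COLOR_RGB2BGR))
a=cv2.resize(S['scene'][1][190:310,300:450],None,fx=4,fy=4,interpolation=cv2.INTER_CUBIC)
cv2.imwrite("pics/s1.png",a[:,:,::-1])
E
```

```text
time: 0.82
tool_pos: [525.0, -143.1, 382.6]
tcp_rot: [3.141, 0.002, 1.568]
contact_force: [-0.8, -0.7, -0.5]
grip_width: 91.8
finger_force: 0.0
{'fx': 372.16053159354163, 'fy': 372.16053159354163, 'cx': 321.1170859715291, 'cy': 236.29225584943663, 'origin': array([524.34734234, -61.02008017, 474.54256033]), 'rotation': array([-0.30862975, -0.00057967, -0.00329677])}
```

View pics/w1.png

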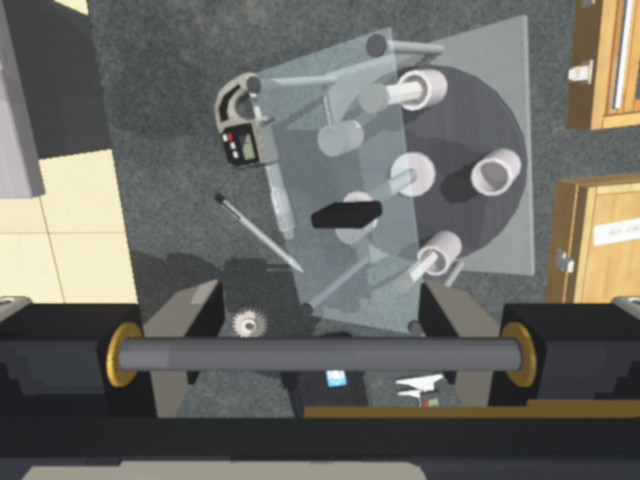

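View pics/s1.png

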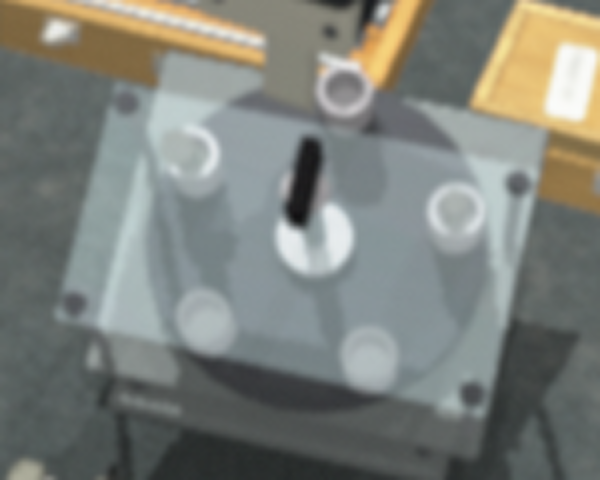

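The left (+y) gauge, at wrist (375,97), is clearly the thicker. The thin one is at (415,270), and the open cup is at (497,172). The knob is at wrist (347,214) and in the scene crop at (304,182). The screw heads are at wrist (376,45), (254,83) and (307,312), and in the scene crop at (127,101), (74,303), (473,394) and (517,183). Left to top is clockwise, so the turret goes to -1.257.

```bash
cat > m.py <<'E'
from h import *
import pickle
S=pickle.load(open('v1.pkl','rb'))
def blob(n,p,th,r=14):
    im=S[n][1];g=cv2.GaussianBlur(im,(3,3),0).max(2);x0,y0=int(p[0])-r,int(p[1])-r
    c=g[y0:y0+2*r+1,x0:x0+2*r+1];m=(c<th).astype(np.uint8)
    k,l,s,ce=cv2.connectedComponentsWithStats(m)
    j=1+np.argmin([np.hypot(*(ce[q]-r))-.02*s[q,4] for q in range(1,k)])
    pts=np.argwhere(l==j)[:,::-1]+[x0,y0]
    return ce[j]+[x0,y0],s[j,4],pts
f=lambda a:(300+a[0]/4-.4,190+a[1]/4-.4)
W=S['wrist'][0];C=S['scene'][0]
H={'LU':((376,45),(127,101)),'LD':((254,83),(74,303)),'RD':((307,312),(473,394))}
P={}
for k,(a,b) in H.items():
    w=blob('wrist',a,85,12);s=blob('scene',f(b),115,5)
    P[k]=tri([(W,w[0]),(C,s[0])])
    print(k,w[0].round(1),w[1],s[0].round(1),s[1],P[k].round(1),proj(W,P[k]).round(1),proj(C,P[k]).round(1))
w=blob('wrist',(347,214),45,45);s=blob('scene',f((304,182)),70,13)
K=tri([(W,w[0]),(C,s[0])]);print('knob',w[0],w[1],s[0],s[1],K.round(1),proj(W,K)-w[0])
c=tri([(W,(497,172)),(C,f((344,90)))]);print('cup',c)
l=P['LU']-P['LD'];print('LU-LD len',np.linalg.norm(l),'yaw',np.degrees(np.arctan2(l[1],l[0])),'slope',np.degrees(np.arctan2(l[2],np.hypot(l[0],l[1]))))
y=P['LD']-P['RD'];print('len',np.linalg.norm(y),'yaw',np.degrees(np.arctan2(-y[0],y[1])))
E
python3 m.py
```

```text
Traceback (most recent call last):
  File "m.py", line 16, in <module>
    w=blob('wrist',a,85,12);s=blob('scene',f(b),115,5)
  File "m.py", line 8, in blob
    j=1+np.argmin([np.hypot(*(ce[q]-r))-.02*s[q,4] for q in range(1,k)])
        ~~~~~~~~~^^^^^^^^^^^^^^^^^^^^^^^^^^^^^^^^^^^^^^^^^^^^^^^^^^^^^^^
ValueError: attempt to get argmin of an empty sequence
```

```bash
sed -i "s/m=(c<th)/th=th or (float(c[r-3:r+4,r-3:r+4].min())+np.median(c))\/2;m=(c<th)/; s/a,85,12/a,0,12/; s/f(b),115,5/f(b),0,6/" m.py; python3 m.py
```

```text
LU [375.8  46.1] 269 [330.8 215.2] 11 [560.4 -15.7 203.8] [[375.5  45. ]] [[331.1 215.2]]
LD [252.3  86. ] 207 [314.7 264.4] 47 [465.9 -31.8 141.5] [[250.3  80.9]] [[316.6 264.8]]
RD [302.6 316.8] 261 [417.8 288.2] 20 [ 504.4 -247.6  146.4] [[301.5 315. ]] [[418.7 287.9]]
knob [342.08276534 214.67672833] 1027 [375.72277228 234.88118812] 101 [ 539.9 -128.9  211.9] [[0.47825297 0.80752523]]
cup [ 666.37009615 -103.15039262  172.22617254]
LU-LD len 114.24998551649412 yaw 9.656494507787873 slope 33.03415757040043
len 219.226090883513 yaw 10.118522660667832
```

```bash
cat >> h.py <<'E'
def frame(psi):
    s,c=np.sin(np.radians(35)),np.cos(np.radians(35))
    Z=R.from_euler('z',psi)
    return Z.apply([-s,0,c]),Z.apply([c,0,s]),Z.apply([0,1,0])  # n,u,left
def delta(Pt,Rt,rows=None):
    o=readout.get_obs();r=(Rt*R.from_euler('xyz',o['tcp_rot']).inv()).as_rotvec();d=np.array(Pt)-o['tool_pos']
    k=int(np.ceil(max(np.linalg.norm(r)/.122,np.linalg.norm(d)/41)));k=rows or k
    print('total mm',d.round(1),'rotvec',r.round(4),'rows',k,'per row m',(d/1000/k).round(5),(r/k).round(5))
def tool(n,u,l,ang=0):
    # tool z=-n, tool x=u, y=-l ; turned about n by ang
    return R.from_rotvec(n*ang)*R.from_matrix(np.c_[u,-l,-n])
E
python3 - <<'E'
from h import *
n,u,l=frame(np.radians(10))
delta(np.array([540,-129,212])+180*n,tool(n,u,l))
E
```

```text
total mm [-86.5  -7.3 -22.2] rotvec [ 0.5055 -0.4258 -1.3496] rows 13 per row m [-0.00665 -0.00056 -0.00171] [ 0.03889 -0.03276 -0.10382]
```

```bash
python3 -m creep '-0.0066 -0.0006 -0.0017 0.0389 -0.0328 -0.1038 100;-0.0066 -0.0006 -0.0017 0.0389 -0.0328 -0.1038 100;-0.0066 -0.0006 -0.0017 0.0389 -0.0328 -0.1038 100;-0.0066 -0.0006 -0.0017 0.0389 -0.0328 -0.1038 100;-0.0066 -0.0006 -0.0017 0.0389 -0.0328 -0.1038 100;-0.0066 -0.0006 -0.0017 0.0389 -0.0328 -0.1038 100;-0.0066 -0.0006 -0.0017 0.0389 -0.0328 -0.1038 100' >/dev/null
python3 -m creep '-0.0066 -0.0006 -0.0017 0.0389 -0.0328 -0.1038 100;-0.0066 -0.0006 -0.0017 0.0389 -0.0328 -0.1038 100;-0.0066 -0.0006 -0.0017 0.0389 -0.0328 -0.1038 100;-0.0066 -0.0006 -0.0017 0.0389 -0.0328 -0.1038 100;-0.0066 -0.0006 -0.0017 0.0389 -0.0328 -0.1038 100;-0.0066 -0.0006 -0.0017 0.0389 -0.0328 -0.1038 100;0 0 0 0 0 0 100'
python3 - <<'E'
from h import *
import pickle
print(readout.get_obs()['joint_positions'].round(2))
S={}
for n in("wrist","scene","side"):
    i=viewer.camera_info(n);im=viewer.capture(n);S[n]=(i,im)
pickle.dump(S,open('v2.pkl','wb'));print(S['wrist'][0])
cv2.imwrite("pics/w2.png",cv2.cvtColor(S['wrist'][1],cv2.COLOR_RGB2BGR))
n,u,l=frame(np.radians(10));delta(np.array([540,-129,212])+180*n,tool(n,u,l))
E
```

```text
time: 2.13
tool_pos: [437.6, -145.9, 359.0]
tcp_rot: [-3.139, -0.61, 0.17]
contact_force: [0.4, -0.0, -0.6]
grip_width: 91.7
finger_force: 0.0
[-0.75 -0.03  1.92  0.6   0.95  0.37]
{'fx': 372.16053159354163, 'fy': 372.16053159354163, 'cx': 321.1170859715291, 'cy': 236.29225584943663, 'origin': array([ 450.78839976, -143.76403274,  481.31289853]), 'rotation': array([ 0.30331714,  0.00160167, -1.3994814 ])}
total mm [-1.2  0.4 -1. ] rotvec [ 0.003  -0.0005 -0.0034] rows 1 per row m [-0.00123  0.00042 -0.00102] [ 0.003   -0.00052 -0.00338]
```

View pics/w2.png

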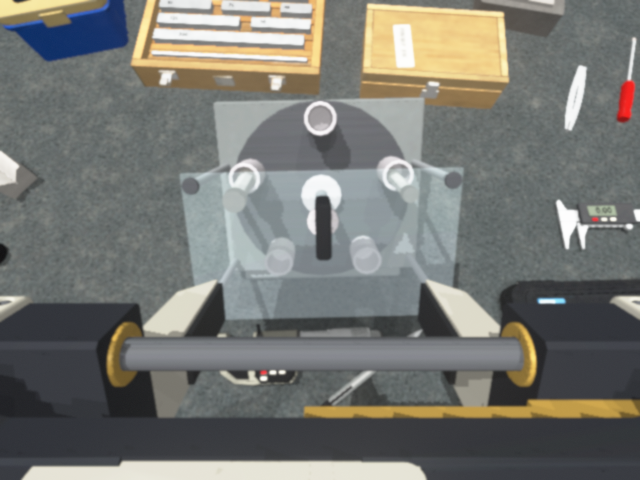

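```bash
python3 - <<'E'
from h import *
import pickle
A=pickle.load(open('v1.pkl','rb'));B=pickle.load(open('v2.pkl','rb'))
W1,W2,C=A['wrist'][0],B['wrist'][0],A['scene'][0]
def blob(im,p,r):
    g=im.max(2);x0,y0=p[0]-r,p[1]-r;c=g[y0:y0+2*r+1,x0:x0+2*r+1]
    th=(float(c.min())+np.median(c))/2
    k,l,s,ce=cv2.connectedComponentsWithStats((c<th).astype(np.uint8))
    j=l[r,r];return ce[j]+[x0,y0],s[j]
for im,p in((A['wrist'][1],(376,45)),(B['wrist'][1],(190,186)),(B['wrist'][1],(453,180))):print(blob(im,p,14))
for im in(A['wrist'][1],B['wrist'][1]):
    m=(im.max(2)<50).astype(np.uint8);k,l,s,ce=cv2.connectedComponentsWithStats(m)
    for j in range(1,k):
        if s[j,4]>300 and abs(ce[j][0]-335)<40 and abs(ce[j][1]-220)<40:
            cn=cv2.findContours((l==j).astype(np.uint8),0,1)[0][0]
            print('knob',s[j],ce[j].round(1),'poly',cv2.approxPolyDP(cn,2.5,True)[:,0].tolist())
a=cv2.resize(A['wrist'][1][140:235,300:530],None,fx=3,fy=3,interpolation=cv2.INTER_CUBIC)
b=cv2.resize(B['wrist'][1][95:190,210:440],None,fx=3,fy=3,interpolation=cv2.INTER_CUBIC)
cv2.imwrite('pics/c3.png',np.vstack([a,b])[:,:,::-1])
E
```

```text
(array([375.86809816,  45.68711656]), array([  5,   4,  19,  22, 326], dtype=int32))
(array([185.66339869, 186.78104575]), array([  0,   0,  23,  29, 306], dtype=int32))
(array([457.8625  , 180.515625]), array([  6,   0,  23,  29, 320], dtype=int32))
knob [ 312  202   69   25 1337] [346.1 214.6] poly [[379, 205], [376, 202], [335, 203], [314, 214], [312, 219], [315, 226], [360, 226], [379, 213]]
```

View pics/c3.png

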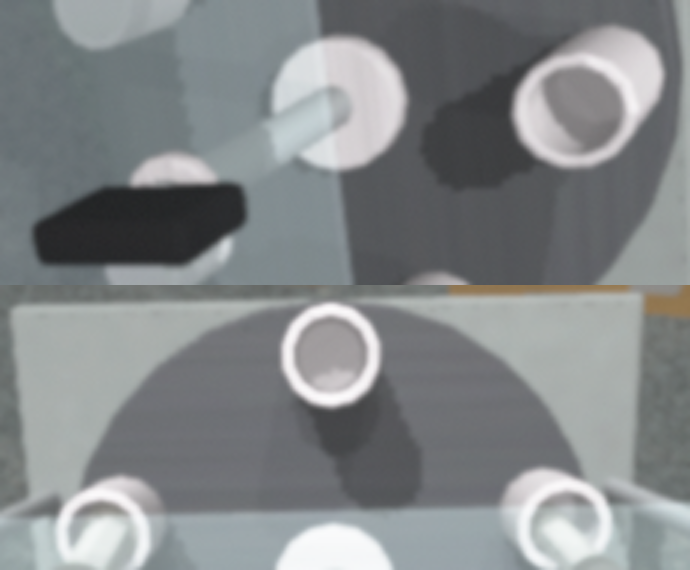

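The crop shows the top cup rim at w1 (491.7,176.7) and w2 (320.3,118.3). The side cups are at w2 (244.3,176.7) and (395.3,174.3).

```bash
python3 - <<'E'
from h import *
import pickle
A=pickle.load(open('v1.pkl','rb'));B=pickle.load(open('v2.pkl','rb'))
W1,W2,C=A['wrist'][0],B['wrist'][0],A['scene'][0]
f=lambda a:(300+a[0]/4-.4,190+a[1]/4-.4)
cup=tri([(W1,(491.7,176.7)),(W2,(320.3,118.3))]);print('cup',cup.round(1),proj(C,cup),f((344,90)))
LU=tri([(W1,(375.8,45.3)),(W2,(190,186.3))]);print('LU',LU.round(1),proj(C,LU),f((127,101)))
RU=tri([(C,f((517,183))),(W2,(453.5,180))]);print('RU',RU.round(1))
def plane(i,p,z):
    o,d=ray(i,p);return o+d*(z-o[2])/d[2]
for p in((190,186.3),(453.5,180)):print('screw at LU z',plane(W2,p,LU[2]).round(1))
for p in((244.3,176.7),(395.3,174.3)):
    print('side cup rims z=%.0f'%(cup[2]-31.7),plane(W2,p,cup[2]-31.7).round(1))
for psi in(9,10,11):
    n,u,l=frame(np.radians(psi))
    base=cup-(80*u+42*n)-[0,0,100];print(psi,'base from cup',base.round(1),'knob',(base+[0,0,100]+134*n).round(1))
    # predicted knob top corners
    K=base+[0,0,100]
    q=[K+h*n+a*22*u+b*6*l for h in(150,116) for a in(1,-1) for b in(1,-1)]
    print(proj(W1,q).round(0).tolist(),'\n',proj(W2,q).round(0).tolist())
E
```

```text
cup [ 660.5 -106.3  177. ] [[386.19609115 212.32508553]] (385.6, 212.1)
LU [560.5 -15.8 203.5] [[331.14001287 215.2961247 ]] (331.35, 214.85)
RU [ 600.1 -225.8  206.9]
screw at LU z [560.3 -15.7 203.5]
screw at LU z [ 602.5 -227.3  203.5]
side cup rims z=145 [602.6 -39.3 145.3]
side cup rims z=145 [ 630.8 -187.2  145.3]
9 base from cup [ 619.5 -112.8   -3.3] knob [ 543.6 -124.8  206.4]
[[362.0, 206.0], [364.0, 224.0], [310.0, 206.0], [312.0, 222.0], [384.0, 194.0], [386.0, 209.0], [335.0, 195.0], [337.0, 209.0]] 
 [[310.0, 202.0], [326.0, 203.0], [310.0, 259.0], [325.0, 260.0], [311.0, 193.0], [326.0, 193.0], [311.0, 245.0], [325.0, 245.0]]
10 base from cup [ 619.7 -113.5   -3.3] knob [ 544.  -126.9  206.4]
[[362.0, 209.0], [365.0, 226.0], [310.0, 210.0], [313.0, 225.0], [384.0, 196.0], [386.0, 211.0], [335.0, 197.0], [337.0, 212.0]] 
 [[312.0, 203.0], [329.0, 202.0], [313.0, 259.0], [329.0, 259.0], [313.0, 193.0], [328.0, 193.0], [314.0, 245.0], [328.0, 245.0]]
11 base from cup [ 619.8 -114.2   -3.3] knob [ 544.4 -128.9  206.4]
[[362.0, 212.0], [365.0, 229.0], [311.0, 213.0], [314.0, 228.0], [384.0, 198.0], [387.0, 213.0], [335.0, 200.0], [338.0, 214.0]] 
 [[315.0, 203.0], [332.0, 202.0], [316.0, 260.0], [332.0, 259.0], [315.0, 194.0], [330.0, 193.0], [316.0, 245.0], [331.0, 245.0]]
```

```bash
python3 - <<'E'
from h import *
n,u,l=frame(np.radians(11));K=np.array([542.5,-129,208.5])
print(n)
delta(K+100*n,tool(n,u,l));print(51*n)
E
```

```text
[-0.56303822 -0.10944354  0.81915204]
total mm [ 46.6   7.4 -70.1] rotvec [ 0.003  -0.0005  0.0141] rows 3 per row m [ 0.01555  0.00247 -0.02335] [ 0.001   -0.00017  0.00469]
[-28.71494931  -5.58162072  41.77675426]
```

```bash
python3 -m creep '0.0117 0.0018 -0.0175 0.001 0 0.005 45;0.0117 0.0019 -0.0175 0.001 0 0.005 45;0.0117 0.0019 -0.0175 0.001 0 0.004 45;0.0115 0.0018 -0.0176 0 0 0 45;0.0072 0.0014 -0.0105 0 0 0 45;0.0072 0.0014 -0.0105 0 0 0 45;0.0072 0.0014 -0.0104 0 0 0 45;0.0071 0.0014 -0.0104 0 0 0 45'
python3 -m creep '0 0 0 0 0 0 45;0 0 0 0 0 0 45'
python3 - <<'E'
from h import *
import pickle
n,u,l=frame(np.radians(11));K=np.array([542.5,-129,208.5])
delta(K+49*n,tool(n,u,l),1)
S={}
for c in("scene","side"):
    S[c]=(viewer.camera_info(c),viewer.capture(c))
a=cv2.resize(S['scene'][1][160:310,290:460],None,fx=4,fy=4)[:,:,::-1]
b=cv2.resize(S['side'][1][140:290,240:410],None,fx=4,fy=4)[:,:,::-1]
cv2.imwrite('pics/k4.png',cv2.resize(np.hstack([a,b]),(800,353)))
E
```

```text
time: 2.95
tool_pos: [515.9, -134.3, 247.6]
tcp_rot: [-3.141, -0.61, 0.192]
contact_force: [0.5, -0.4, 0.7]
grip_width: 44.0
finger_force: 0.0
time: 3.12
tool_pos: [515.1, -134.3, 247.7]
tcp_rot: [-3.139, -0.61, 0.19]
contact_force: [-0.6, 0.4, 0.5]
grip_width: 41.7
finger_force: 0.0
total mm [-0.2 -0.1  0.9] rotvec [-0.0018 -0.0015  0.0007] rows 1 per row m [-2.0e-04 -8.0e-05  8.9e-04] [-0.00181 -0.00151  0.00075]
```

View pics/k4.png

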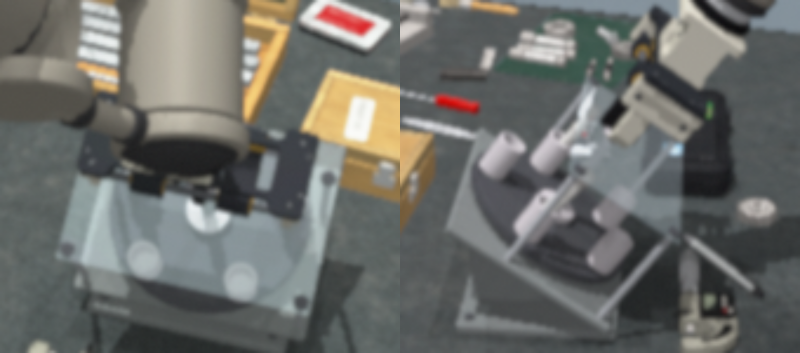

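The fingers straddle the knob above the plate, with the stand untouched. I'll close them.

```bash
python3 -m creep '0 0 0 0 0 0 0;0 0 0 0 0 0 0;0 0 0 0 0 0 0;0 0 0 0 0 0 0;0 0 0 0 0 0 0'
python3 - <<'E'
from h import *
o=readout.get_obs();n,u,l=frame(np.radians(11))
F=o['contact_force'];print('n,u,l',F@n,F@u,F@l,o['moment'],o['joint_positions'].round(2))
print((n*-0.1142).round(4))
E
```

```text
time: 3.63
tool_pos: [514.2, -134.5, 249.7]
tcp_rot: [-3.14, -0.612, 0.189]
contact_force: [-11.4, 6.8, 14.7]
grip_width: 12.8
finger_force: 16.8
n,u,l 17.723774341460185 0.297379094763202 8.829405484172511 [1.15488412 0.6073917  0.85353352] [-0.6   0.23  1.96  0.76  0.63  0.23]
[ 0.0643  0.0125 -0.0935]
```

```bash
python3 -m creep '-0.0016 0.0009 0.002 0 0 0 0;0 0 0 0 0 0 0;0 0 0 0 0 0 0'
python3 - <<'E'
from h import *
o=readout.get_obs();n,u,l=frame(np.radians(11))
F=o['contact_force'];M=o['moment'];print('n,u,l',F@n,F@u,F@l,'M',M@n,M@u,M@l)
E
```

```text
time: 3.88
tool_pos: [513.6, -134.3, 250.1]
tcp_rot: [-3.14, -0.612, 0.186]
contact_force: [10.9, -0.7, -8.7]
grip_width: 12.0
finger_force: 30.0
n,u,l -13.201368463308429 3.6786470964022393 -2.725537231914938 M -0.09511265151356145 -0.08584188892898231 -0.26095191427605824
```

```bash
python3 -m creep '0.0008 0.0001 -0.0011 0.0643 0.0125 -0.0935 0;0 0 0 0.0643 0.0125 -0.0935 0;0 0 0 0.0643 0.0125 -0.0935 0;0 0 0 0.0643 0.0125 -0.0935 0;0 0 0 0.0643 0.0125 -0.0935 0;0 0 0 0 0 0 0'
python3 - <<'E'
from h import *
o=readout.get_obs();n,u,l=frame(np.radians(11))
F=o['contact_force'];M=o['moment'];print('n,u,l',F@n,F@u,F@l,'M',M@n,M@u,M@l,o['joint_positions'].round(2))
delta([513.8,-134.3,249.7],tool(n,u,l,-1.2566))
E
```

```text
time: 4.38
tool_pos: [513.8, -133.6, 250.1]
tcp_rot: [-2.775, -0.501, -0.483]
contact_force: [-2.0, 2.7, 5.2]
grip_width: 11.7
finger_force: 30.0
n,u,l 5.076558172763162 1.7543009436826051 3.072611889944886 M 0.18006142403723666 0.6481900512853644 0.17140304200414225 [-0.6   0.23  1.96  0.76  0.63  0.81]
total mm [ 0.  -0.7 -0.4] rotvec [ 0.3814  0.0749 -0.5534] rows 6 per row m [ 0.0e+00 -1.2e-04 -7.0e-05] [ 0.06356  0.01248 -0.09224]
```

```bash
python3 -m creep '0 0 0 0.0636 0.0125 -0.0922 0;0 0 0 0.0636 0.0125 -0.0922 0;0 0 0 0.0636 0.0125 -0.0922 0;0 0 0 0.0636 0.0125 -0.0922 0;0 0 0 0.0636 0.0125 -0.0922 0;0 0 0 0.0636 0.0125 -0.0922 0;0 0 0 0 0 0 0;0 0 0 0 0 0 0'
python3 - <<'E'
from h import *
o=readout.get_obs();n,u,l=frame(np.radians(11))
F=o['contact_force'];M=o['moment'];print('n,u,l',F@n,F@u,F@l,'M',M@n,M@u,M@l,o['joint_positions'].round(2))
delta([513.8,-134.3,249.7],tool(n,u,l,-1.2566))
E
```

```text
time: 5.05
tool_pos: [514.2, -133.0, 250.5]
tcp_rot: [-2.553, -0.18, -1.113]
contact_force: [1.3, 6.3, 5.7]
grip_width: 11.9
finger_force: 30.0
n,u,l 3.2625080370727586 5.329843678446136 5.959613639966026 M -0.09435249390237321 0.8393234763839108 -0.30586920747868873 [-0.6   0.23  1.96  0.76  0.64  1.48]
total mm [-0.4 -1.3 -0.8] rotvec [ 0.0014  0.0017 -0.006 ] rows 1 per row m [-0.00043 -0.00126 -0.00083] [ 0.00143  0.00171 -0.00596]
```

```bash
python3 -m creep '0 0 0 0 0 0 45;0 0 0 0 0 0 45;0 0 0 0 0 0 45;-0.0113 -0.0022 0.0164 0 0 0 45;-0.0113 -0.0022 0.0164 0 0 0 45;-0.0113 -0.0022 0.0164 0 0 0 45;-0.0113 -0.0022 0.0164 0 0 0 45;-0.0028 -0.0005 0.0041 -0.0643 -0.0125 0.0935 45'
python3 -m creep '-0.0028 -0.0005 0.0041 -0.0643 -0.0125 0.0935 45;-0.0028 -0.0005 0.0041 -0.0643 -0.0125 0.0935 45;-0.0028 -0.0005 0.0041 -0.0643 -0.0125 0.0935 45;-0.0028 -0.0005 0.0041 -0.0643 -0.0125 0.0935 45;-0.0028 -0.0005 0.0041 -0.0643 -0.0125 0.0935 45;-0.0028 -0.0005 0.0041 -0.0643 -0.0125 0.0935 45;-0.0028 -0.0005 0.0041 -0.0643 -0.0125 0.0935 45'
python3 -m creep '-0.0028 -0.0005 0.0041 -0.0643 -0.0125 0.0935 45;-0.0028 -0.0005 0.0041 -0.0643 -0.0125 0.0935 45;-0.0028 -0.0005 0.0041 -0.0643 -0.0125 0.0935 45;0 0 0 0 0 0 45;0 0 0 0 0 0 45'
python3 - <<'E'
from h import *
import pickle
S={}
for c in("wrist","scene","side"):S[c]=(viewer.camera_info(c),viewer.capture(c))
pickle.dump(S,open('v3.pkl','wb'))
a=cv2.resize(S['wrist'][1][70:300,150:500],(800,526),interpolation=cv2.INTER_CUBIC)
cv2.imwrite('pics/w5.png',a[:,:,::-1])
E
```

```text
time: 5.72
tool_pos: [465.2, -143.9, 321.2]
tcp_rot: [-2.576, -0.246, -1.017]
contact_force: [0.8, 0.1, 1.1]
grip_width: 41.2
finger_force: 0.0
time: 6.3
tool_pos: [445.8, -146.8, 347.6]
tcp_rot: [-2.918, -0.572, -0.206]
contact_force: [-0.1, -0.4, 0.1]
grip_width: 41.4
finger_force: 0.0
time: 6.72
tool_pos: [437.6, -148.3, 359.8]
tcp_rot: [3.139, -0.61, 0.193]
contact_force: [-0.8, -0.2, -0.7]
grip_width: 41.4
finger_force: 0.0
```

View pics/w5.png

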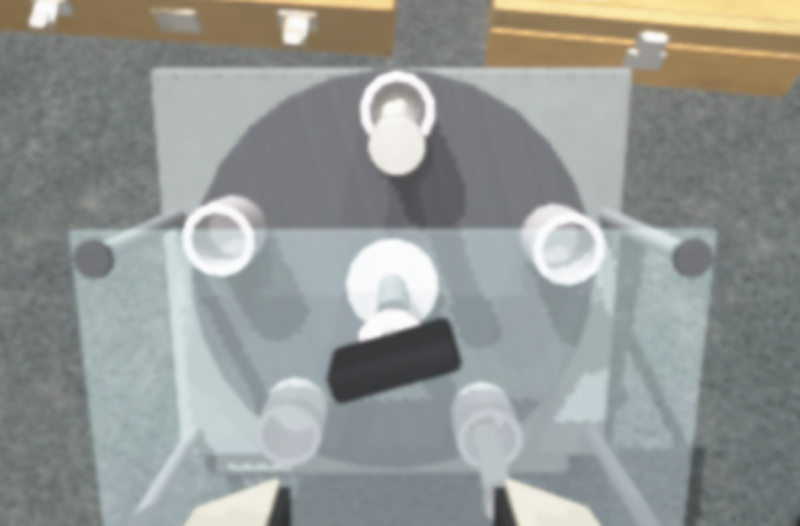

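The turn worked. The thick gauge is in the top cup, with its end face at about wrist (323,135), the bar is turned, and the thin gauge is at lower right. Next is the pre-grasp pose and a second view for stereo.

```bash
python3 - <<'E'
from h import *
n,u,l=frame(np.radians(11));T=np.array([618,-114,100.])
delta(T+78*u+205*n,tool(n,u,l))
E
```

```text
total mm [127.6  23.8 -46.8] rotvec [ 0.0021 -0.0013 -0.0014] rows 4 per row m [ 0.0319   0.00596 -0.01171] [ 0.00051 -0.00032 -0.00035]
```

```bash
python3 -m creep '0.0213 0.004 -0.0078 0 0 0 45;0.0213 0.004 -0.0078 0 0 0 45;0.0213 0.004 -0.0078 0 0 0 45;0.0213 0.004 -0.0078 0 0 0 45;0.0213 0.004 -0.0078 0 0 0 45;0.0213 0.004 -0.0078 0 0 0 45;0 0 0 0 0 0 45;0 0 0 0 0 0 45'
python3 - <<'E'
from h import *
import pickle
S=pickle.load(open('v3.pkl','rb'));W3,im3=S['wrist'];print(readout.get_obs()['joint_positions'].round(2))
W4=viewer.camera_info('wrist');im4=viewer.capture('wrist');pickle.dump((W4,im4),open('v4.pkl','wb'))
n,u,l=frame(np.radians(11));T=np.array([618,-114,100.])
pr=T+78*u+96*n
print('pred',proj(W3,pr),proj(W4,pr))
cv2.imwrite('pics/w6.png',cv2.resize(im4[:, :, ::-1][60:340,140:500],(771,600),interpolation=cv2.INTER_CUBIC))
E
```

```text
time: 7.53
tool_pos: [565.8, -123.4, 311.7]
tcp_rot: [3.14, -0.608, 0.197]
contact_force: [-0.4, -0.5, -0.6]
grip_width: 41.3
finger_force: 0.0
[-0.51  0.23  1.76  0.57  0.75  0.52]
pred [[321.6639462  120.25711098]] [[322.61908541 264.61613111]]
```

View pics/w6.png

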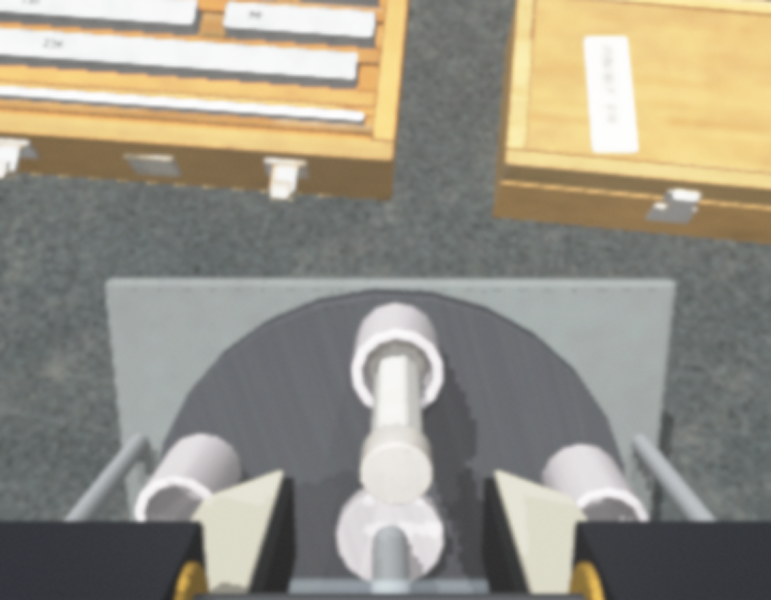

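The gauge end face is at (324.9,280.4) and the cup rim at (325.8,232.8), so the gauge leans forward as the task said. Triangulating from both views.

```bash
python3 - <<'E'
from h import *
import pickle
S=pickle.load(open('v3.pkl','rb'));W3=S['wrist'][0];W4=pickle.load(open('v4.pkl','rb'))[0]
n,u,l=frame(np.radians(11));T=np.array([618,-114,100.])
E=tri([(W3,(323.3,134.8)),(W4,(324.9,280.4))]);C=tri([(W3,(323.7,118.6)),(W4,(325.8,232.8))])
for q,o in((E,((323.3,134.8),(324.9,280.4))),(C,((323.7,118.6),(325.8,232.8)))):
    d=q-T;print(q.round(1),'u,l,n',(d@u).round(1),(d@l).round(1),(d@n).round(1),proj(W3,q)-o[0],proj(W4,q)-o[1])
o=readout.get_obs();z=R.from_euler('xyz',o['tcp_rot']).apply([0,0,1]);d=o['tool_pos']-T
print('tool u,l,n',d@u,d@l,d@n, 'z',z@u,z@l,z@n)
E
```

```text
[ 619.6 -115.1  214.1] u,l,n 66.5 -1.4 92.7 [[ 0.0309586  -0.00028783]] [[-0.04280681  0.00010374]]
[ 661.  -108.   176.2] u,l,n 79.2 -2.3 37.6 [[ 0.17590069 -0.00270521]] [[-0.23117974  0.0019676 ]]
tool u,l,n 77.91727782600812 0.49703397428181645 204.60356642075277 z -0.0025673096696654856 0.00039406115909115515 -0.9999966268127425
```

```bash
python3 - <<'E'
from h import *
n,u,l=frame(np.radians(11));T=np.array([618,-114,100.])
delta(T+73*u-1.8*l+114*n,tool(n,u,l),6)
E
```

```text
total mm [ 47.5   6.9 -77. ] rotvec [ 0.0025 -0.0021 -0.0036] rows 6 per row m [ 0.00792  0.00115 -0.01284] [ 0.00042 -0.00035 -0.0006 ]
```

```bash
python3 -m creep '0.0079 0.0012 -0.0128 0 0 0 45;0.0079 0.0012 -0.0128 0 0 0 45;0.0079 0.0011 -0.0128 0 0 0 45;0.0079 0.0011 -0.0128 0 0 0 45;0.0079 0.0011 -0.0128 0 0 0 45;0.0079 0.0011 -0.0128 0 0 0 45;0 0 0 0 0 0 45;0 0 0 0 0 0 45'
python3 -m creep '0 0 0 0 0 0 0;0 0 0 0 0 0 0;0 0 0 0 0 0 0;0 0 0 0 0 0 0;0 0 0 0 0 0 0;0 0 0 0 0 0 0'
python3 - <<'E'
from h import *
n,u,l=frame(np.radians(11));T=np.array([618,-114,100.]);o=readout.get_obs();d=o['tool_pos']-T;F=o['contact_force']
print('ulnpos',d@u,d@l,d@n,'F uln',F@u,F@l,F@n)
E
```

```text
time: 8.25
tool_pos: [612.3, -117.5, 236.2]
tcp_rot: [3.138, -0.609, 0.197]
contact_force: [-0.4, -0.3, 1.2]
grip_width: 41.4
finger_force: 0.0
time: 8.75
tool_pos: [613.0, -117.5, 237.0]
tcp_rot: [3.136, -0.611, 0.198]
contact_force: [-2.5, -0.5, 4.4]
grip_width: 18.9
finger_force: 30.0
ulnpos 73.97442901484649 -2.4344376046151837 115.4194039717928 F uln 0.4168385932959773 -0.0499548516294268 5.048646157627587
```

```bash
python3 -m creep '0 0 0 0 0 0 0;0 0 0 0 0 0 0'
```

```text
time: 8.92
tool_pos: [613.0, -117.5, 236.9]
tcp_rot: [3.136, -0.611, 0.198]
contact_force: [-3.8, -1.2, 6.0]
grip_width: 18.8
finger_force: 30.0
```

The width of 18.8 mm suggests the pads caught the plug's shoulder, not the 15.6 mm grip. I'll regrasp a little lower.

```bash
python3 -m creep '0 0 0 0 0 0 40;0 0 0 0 0 0 40;0 0 0 0 0 0 40'
python3 - <<'E'
from h import *
n,u,l=frame(np.radians(11));T=np.array([618,-114,100.]);o=readout.get_obs();d=o['tool_pos']-T
print('ulnpos',d@u,d@l,d@n);delta(T+73*u-2*l+110.5*n,tool(n,u,l),1)
E
```

```text
time: 9.17
tool_pos: [612.8, -117.2, 235.8]
tcp_rot: [3.138, -0.609, 0.198]
contact_force: [0.9, -0.1, 0.5]
grip_width: 34.1
finger_force: 0.0
ulnpos 73.24345257024368 -2.1085635823412114 114.54714886595445
total mm [ 2.1  0.5 -3.5] rotvec [ 0.0034 -0.0013 -0.0036] rows 1 per row m [ 0.00206  0.00051 -0.00345] [ 0.00343 -0.00126 -0.00364]
```

```bash
python3 -m creep '0.0021 0.0005 -0.0035 0 0 0 40;0 0 0 0 0 0 40;0 0 0 0 0 0 0;0 0 0 0 0 0 0;0 0 0 0 0 0 0;0 0 0 0 0 0 0;0 0 0 0 0 0 0;0 0 0 0 0 0 0'
python3 - <<'E'
from h import *
n,u,l=frame(np.radians(11));T=np.array([618,-114,100.]);o=readout.get_obs();d=o['tool_pos']-T;F=o['contact_force'];M=o['moment']
print('ulnpos',d@u,d@l,d@n,'F uln',F@u,F@l,F@n,M@u,M@l,M@n)
E
```

```text
time: 9.83
tool_pos: [615.0, -116.8, 232.7]
tcp_rot: [3.137, -0.61, 0.198]
contact_force: [0.4, 0.3, 0.1]
grip_width: 18.5
finger_force: 30.0
ulnpos 73.28828747989658 -2.179848761244983 110.73302841668507 F uln 0.4097176530652953 0.23724196484831472 -0.21540876117467955 0.050738172652484904 0.45830030509960784 -0.037565963106483226
```

```bash
python3 -m creep '-0.0028 -0.0005 0.0041 0 0 0 0;-0.0028 -0.0005 0.0041 0 0 0 0;-0.0056 -0.0011 0.0082 0 0 0 0;-0.0056 -0.0011 0.0082 0 0 0 0;-0.0056 -0.0011 0.0082 0 0 0 0;-0.0056 -0.0011 0.0082 0 0 0 0;0 0 0 0 0 0 0;0 0 0 0 0 0 0'
python3 - <<'E'
from h import *
o=readout.get_obs();F=o['contact_force'];print(o['moment'])
W=viewer.camera_info('wrist');im=viewer.capture('wrist')
n,u,l=frame(np.radians(11));T=np.array([618,-114,100.])
p=proj(W,T+80*u-2*l+42*n)[0];print('rim at',p)
g=im.max(2);x,y=int(p[0]),int(p[1])
for r in range(y-60,min(y+70,335),6):print(r,' '.join('%3d'%v for v in g[r,x-44:x+45:4]))
E
```

```text
time: 10.5
tool_pos: [586.9, -122.5, 274.8]
tcp_rot: [3.136, -0.611, 0.198]
contact_force: [-0.1, -0.5, -0.5]
grip_width: 18.3
finger_force: 30.0
[-0.06322915  0.47379676 -0.02041661]
rim at [320.12625379 248.44701837]
188 108 116 113 115 118 111 109 120 116 118 121 110 115 111 107 116 105 109 100 110 110 116 114
194 134 133 133 131 128 122 132 134 130 131 129 127 125 122 126 121 125 124 124 121 120 124 127
200 173 173 172 171 172 176 175 169 162 163 166 170 173 172 172 173 176 175 177 180 176 177 178
206 159 124 111 106 109 115 121 121 118 121 119 119 118 117 121 117 115 104 108 132 160 170 173
212 117 114 111 112 111 111 114 115 155 219 228 227 220 206 142 114 112 112 112 115 115 115 103
218 114 114 112 113 112 114 118 204 224 229 228 226 220 208 195 174 116 114 110 113 112 113 112
224 111 114 114 112 112 114 169 220 227 229 231 236 223 206 192 176 146 114 109 113 112 113 112
230 111 113 115 114 114 116 207 233 250 242 221 198 222 236 245 208 154 114 112 112 114 112 113
236 113 112 115 115 112 135 247 234 164 154 154 161 157 155 156 229 233 108 109 111 112 113 113
242 113 112 114 1
[... 530 characters left out ...]
 143  87  88  88  87  89 108
278 114 115 114 108 112 117 114 223 207 243 246 246 244 211 194 198 147  87 106  90  88  87 107
284 116 151 216 229 230 157  69 139 205 245 246 246 244 214 194 161  82  68 224 230 226 187 122
290 230 230 230 230 229 103  64 104 204 245 246 246 244 217 194 167  76  63 203 230 230 230 229
296 221 221 222 223 218  70  59 104 212 245 246 246 245 220 194 175  75  61 157 230 223 223 224
302 191 221 221 221 200  61  57 111 220 245 244 244 244 221 194 181  91  60 106 230 222 221 217
308  68 219 221 222 166  60  61 156 221 244 244 245 243 223 195 186  91  58  73 226 221 221 177
314  57 219 221 221 115  58  64 176 224 244 244 236 238 221 190 186 110  54  63 208 221 221 175
```

The gauge came out of the cup. I'll pull it further clear, then turn it upright.

```bash
python3 -m creep '-0.0056 -0.0011 0.0082 0 0 0 0;-0.0056 -0.0011 0.0082 0 0 0 0;-0.0056 -0.0011 0.0082 0 0 0 0;-0.0056 -0.0011 0.0082 0 0 0 0;0 0 0.012 0 0 0 0;0 0 0.015 0 0 0 0;0 0 0.015 0 0 0 0;0 0 0.015 0 0 0 0'
python3 -m creep '0 0 0.015 -0.0109 0.0557 0 0;0 0 0.01 -0.0163 0.0836 0 0;0 0 0.005 -0.0217 0.1114 0 0;0 0 0 -0.0217 0.1114 0 0;0 0 0 -0.0217 0.1114 0 0;0 0 0 -0.0163 0.0836 0 0;0 0 0 -0.0109 0.0557 0 0;0 0 0 0 0 0 0'
python3 -m creep '0 0 0 0 0 0 0;0 0 0 0 0 0 0'
python3 - <<'E'
from h import *
import pickle
o=readout.get_obs();Rt=R.from_euler('xyz',o['tcp_rot']);print('tool z',Rt.apply([0,0,1]).round(3),o['joint_positions'].round(2),o['moment'])
S={c:(viewer.camera_info(c),viewer.capture(c)) for c in('wrist','scene','side')}
pickle.dump(S,open('v5.pkl','wb'))
g=o['tool_pos']+Rt.apply([0,0,47.]);pts=[g,g-[0,0,30],g-[0,0,62],g+[0,0,30]]
for c in S:print(c,proj(S[c][0],pts).round(0).tolist())
i,im=S['side'];p=proj(i,pts).round(0).astype(int)
for r in range(p[3,1]-3,p[2,1]+12,2):print(r,p[0,0]-30,' '.join('%3d'%v for v in im[r,p[0,0]-30:p[0,0]+31:2].max(1)))
E
```

```text
time: 11.22
tool_pos: [564.0, -126.7, 365.1]
tcp_rot: [3.137, -0.61, 0.198]
contact_force: [0.6, 0.2, 0.2]
grip_width: 18.6
finger_force: 30.0
time: 11.88
tool_pos: [565.3, -126.4, 393.4]
tcp_rot: [3.14, 0.017, 0.197]
contact_force: [0.2, -0.6, -0.3]
grip_width: 18.7
finger_force: 30.0
time: 12.05
tool_pos: [564.2, -126.7, 393.9]
tcp_rot: [3.14, 0.013, 0.197]
contact_force: [-0.9, 0.4, -0.6]
grip_width: 18.6
finger_force: 30.0
tool z [-0.012 -0.004 -1.   ] [-0.35  0.4   1.16 -0.01  1.59  1.02] [0.02456119 0.14229481 0.01726019]
wrist [[321.0, 320.0], [321.0, 288.0], [321.0, 264.0], [322.0, 366.0]]
scene [[386.0, 176.0], [384.0, 188.0], [383.0, 201.0], [387.0, 163.0]]
side [[327.0, 136.0], [327.0, 148.0], [327.0, 161.0], [327.0, 123.0]]
120 297 150 149 150 150 150 148 120 128 120 127 131 128 130 130 132 131 128 132 129 131 129 129 134 121 152 153 152 152 152 151 152
122 297 151 150 151 150 150 148 121 117  73  99 126 127 127 127 126 127 126 127 127 127 102  81 117 116 153 153 153 152 151 151 152
124 297 150 151 150 151 151 149 131 127  89 111 126 127 127 126 126 127 127 127 127 126 10
[... 2509 characters left out ...]
 119 113  90  85  86  96 171 214 219 146
164 297 200 214 214 225 209 183 169 126 122  91  88  87  94  91  86  91 120  95  94 100 100  98  96  89  87  88 144 217 222 179  97
166 297 110 124 137 155 157 161 141  89  89  89  88  87 116 104  85  94 129  88  87  89  85  87  88  88  89 124 204 225 195 105  85
168 297  84  85  85  90  93  97  95  84  85  87  85  87  91  89  86  80  68  86  87  86  83  83  86  87 101 195 225 215 131  86  87
170 297  85  84  83  83  83  83  83  83  86  87  88 113 110  84  87 126  92  84  86  86  82  84  87  88 138 210 208 158  91  86  85
172 297  85  84  83  85  83  84  86  86  85  86  86 114  93  85  90 140 103  87  87  89  85  86  88  87 104 124 119  90  85  87  88
```

```bash
python3 - <<'E'
from h import *
import pickle
S=pickle.load(open('v5.pkl','rb'));W,im=S['wrist'];o=readout.get_obs();n,u,l=frame(np.radians(11));h=np.array([np.cos(.192),np.sin(.192),0])
g=o['tool_pos']+R.from_euler('xyz',o['tcp_rot']).apply([0,0,47.])
# predicted rows of foot edges along image centre for tilts (foot toward +h)
for a in(0,3,6,9,12):
    t=np.radians(a);ax=np.array(h*np.sin(t)-[0,0,np.cos(t)]);pr=h*np.cos(t)+np.array([0,0,np.sin(t)])
    f=g+ax*62; k=g+ax*40
    print(a,'foot far edge',proj(W,f+10*pr)[0].round(1),'plug/grip',proj(W,k+10*pr)[0].round(1), 'side foot',proj(S['side'][0],f)[0].round(1),proj(S['side'][0],g)[0].round(1))
m=im.max(2)
for r in range(214,334,4):print(r,' '.join('%3d'%v for v in m[r,285:358:3]))
E
```

```text
0 foot far edge [321.3 247.9] plug/grip [321.4 262.6] side foot [327.1 160.8] [327.4 135.8]
3 foot far edge [321.3 242.9] plug/grip [321.4 259.3] side foot [325.7 160.7] [327.4 135.8]
6 foot far edge [321.4 238. ] plug/grip [321.5 256. ] side foot [324.4 160.6] [327.4 135.8]
9 foot far edge [321.4 233.2] plug/grip [321.5 252.9] side foot [323.  160.4] [327.4 135.8]
12 foot far edge [321.4 228.5] plug/grip [321.5 249.9] side foot [321.7 160.1] [327.4 135.8]
214 218 181 153 153 155 153 154 155 160 201 206 208 206 203 166 154 153 154 153 152 161 219 219 220 227
218 210 161 155 153 152 153 155 155 165 205 230 238 218 206 166 156 151 152 154 156 162 213 219 220 227
222 157 156 154 155 154 155 152 154 173 230 229 239 245 237 190 160 160 158 158 154 159 168 206 218 226
226 154 155 155 154 155 153 158 181 211 222 223 225 224 222 210 192 162 157 154 160 163 164 166 181 226
230 154 154 155 154 158 155 172 217 228 226 220 217 209 190 162 108  62  57  56  74 155 163 163 177 225
234 156 154 152 142 132 117 130 139 117 123 122  98  60  56  55  55  56  53  56  54 116 163 168 174 224
238 154 154 132
[... 1780 characters left out ...]
 130 158 170 178 171 171 171 172 171 166 165 164 137  62  51  64 153 162 162
310 161 161 150  56  49  56 133 159 171 178 171 170 172 171 168 165 165 165 139  58  51  55 145 162 162
314 163 161 134  53  48  53 125 159 173 180 173 172 172 173 173 166 165 164 145  58  51  52 123 162 162
318 167 167 114  51  49  54 142 159 171 181 178 174 173 175 172 167 165 165 144  56  50  52 104 161 162
322 167 166  90  50  48  58 147 160 169 172 172 173 172 175 172 167 164 165 150  63  48  50  81 159 162
326 167 161  70  48  48  66 149 161 169 172 171 171 172 173 173 167 165 164 157  78  50  50  62 151 161
330 168 152  55  50  48  74 150 160 167 170 170 171 171 172 172 167 165 164 160  91  49  50  54 145 161
```

The gauge still leans about 4° from upright, with its foot forward. One small trim, then a check and hand-in.

```bash
python3 -m creep '0 0 0 -0.0067 0.0344 0 0;0 0 0 -0.0067 0.0344 0 0;0 0 0 0 0 0 0;0 0 0 0 0 0 0;0 0 0 0 0 0 0;0 0 0 0 0 0 0'
python3 - <<'E'
from h import *
W=viewer.camera_info('wrist');m=viewer.capture('wrist').max(2)
o=readout.get_obs();h=np.array([np.cos(.192),np.sin(.192),0]);g=o['tool_pos']+R.from_euler('xyz',o['tcp_rot']).apply([0,0,47.])
for a in(-6,-3,0,3,6):
    t=np.radians(a);ax=h*np.sin(t)-np.array([0,0,np.cos(t)]);pr=h*np.cos(t)+np.array([0,0,np.sin(t)])
    print(a,proj(W,g+ax*62+10*pr)[0].round(1))
for r in range(226,262,3):print(r,' '.join('%3d'%v for v in m[r,297:348:3]))
print(o['dq'].round(3),o['joint_positions'].round(2))
E
```

```text
time: 12.7
tool_pos: [564.4, -126.6, 393.8]
tcp_rot: [3.141, 0.084, 0.197]
contact_force: [-0.3, 1.5, -0.4]
grip_width: 18.1
finger_force: 30.0
-6 [321.2 250.7]
-3 [321.2 245.7]
0 [321.2 240.7]
3 [321.2 235.9]
6 [321.3 231.1]
226  48  47  46  46  47  47  48  48  47  47  47  46  47  46  47  47  85
229  47  47  46  46  47  46  48  48  46  46  45  46  47  46  48  47  89
232  46  47  47  47  46  46  47  45  45  46  47  47  45  48  47  46  85
235  46  45  46  47  46  46  46  46  45  46  45  46  46  45  46  46  78
238  46  47  44  45  45  45  56  69  76  66  53  46  46  47  47  45  67
241  46  44  45  45  56  99 133 139 141 140 132  99  52  45  46  45  60
244  45  44  46  59 123 136 137 140 142 142 141 140 117  56  46  46  53
247  45  46  48 108 132 136 136 135 137 137 137 138 134 106  46  44  54
250  46  45  66 125 130 132 134 135 135 135 134 134 131 125  61  45  73
253  44  45  82 129 131 133 134 135 135 136 134 133 131 129 116 132 156
256  43  43  93 129 131 134 134 135 137 136 134 133 132 129 163 182 174
259 102 119 124 130 134 142 149 151 150 150 148 139 132 131 161 182 180
[-0.     0.001 -0.003 -0.002  0.003 -0.001] [-0.33  0.43  1.11 -0.04  1.67  1.04]
```

```bash
python3 -c "
from plant import order
print(order.close_job())"
```

```text
the job is handed in; nothing more can be done
None
```

I handed the job in (it returned no verdict) with the turret turned one place (clockwise seen from the front) and the thick gauge held still, about 1° from upright by the last wrist image, its cup end down at about 285 mm. I did not re-measure the thin gauge or the bystanders at the end.

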